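Pack the reusable instruments into the sterilising basket

TASK

Clear up after the skull-base training session: put the four reusable steel instruments into the wire sterilising basket, each one the same way up as it lies now and centred on the mat that has the colour of its own band, with the three long ones lying along the length of their mats (either end first). Leave the white plastic single-use scalpel and bowl where they are on the bench.

Things in the scene. Friction and masses are not known exactly. Their poses are not given: they have to be found in the camera images.
- scalpel_handle: Reusable scalpel handle without blade: flat bare-steel bar 100 mm long, 12 mm wide and 9 mm high (last 28 mm at its +x end narrowed to 6 mm), with a blue band around it. Lies loose on the black bench. Origin at the centre of its underside, midway along its length; x along its length, y across, z up. Grip it across y at the origin.
- suction_handle: Suction handpiece: bare-steel bar grip 68 mm long (from x = -50 to +18 mm), 14 mm wide and 12 mm high, continued at +x by a thin 5 mm tube, 100 mm in all, with a yellow band. Lies loose on the black bench. Origin at the centre of its underside, midway along its length; x along its length, y across, z up. Grip it across y at the origin.
- drill_handpiece: Drill handpiece: bare-steel bar body 16 mm wide and 14 mm high with a round upright head (24 mm across, 18 mm high) at its +x end, 100 mm in all, with a red band. Lies loose on the black bench. Origin at the centre of its underside, midway along its length; x along its length, y across, z up. Grip it across y at the origin.
- steel_bowl: Small round steel bowl, open at the top, 30 mm high, outside 45 mm across at the rim narrowing to 34 mm at the foot, wall 3 mm; its top 10 mm is a green band, seen from above as a green rim. Stands upright on the bench; origin at the centre of its underside, z up. Can be gripped across the outside in any direction near half height or higher.
- plastic_scalpel: Single-use look-alike: the shape and size of the scalpel handle (100 x 12 x 9 mm) but all white plastic, no coloured band. Loose on the bench, to be left where it is. Origin at the centre of its underside, x along its length.
- plastic_bowl: Single-use look-alike: the shape and size of the steel bowl (45 mm across, 30 mm high) but all white plastic, no coloured rim. Loose on the bench, to be left where it is. Origin at the centre of its underside.
- mat_blue: Blue silicone mat, 125 mm (its x) by 60 mm (its y), 4 mm thick; origin at the centre of its underside. Fixed on the floor of the wire-mesh steel basket, itself fixed to the bench. The four mats lie two by two, all parallel to the basket: centres 140 mm apart along x, 110 mm along y; which colour is where changes.
- mat_yellow: Yellow silicone mat, 125 mm (its x) by 60 mm (its y), 4 mm thick; origin at the centre of its underside. Fixed on the floor of the wire-mesh steel basket, itself fixed to the bench. The basket is open above, 290 mm (x) by 235 mm (y) inside, walls 5 mm thick, rim 36 mm above the bench and 32 mm above the mats' undersides.
- mat_green: Green silicone mat, 125 mm (its x) by 60 mm (its y), 4 mm thick; origin at the centre of its underside. Fixed on the floor of the wire-mesh steel basket, itself fixed to the bench. Each mat's centre is 62 mm from the nearest long wall of the basket and 75 mm from the nearest short one.
- mat_red: Red silicone mat, 125 mm (its x) by 60 mm (its y), 4 mm thick; origin at the centre of its underside. Fixed on the floor of the wire-mesh steel basket, itself fixed to the bench. Layout and basket: as told under the other mats.
There are look-alikes about, which are no part of the job. There is more than one size of the mat_yellow; the job needs the largest.

How it is judged:
By the outcome, as a careful person would: the job done as asked, in the order asked, and still so for the second after the job is handed in, with the robot touching nothing.
It also fails if it takes over 118 s, if anything falls off the work surface, if the arm or the gripper's body presses on something with over 40 N, if the wrist force passes 120 N, or if a joint passes its speed limit or range.

ROBOT

A 6-joint arm with a two-finger parallel gripper is mounted at the origin on the work surface. World frame = base frame: x ahead of the robot, y to its left, z up, the work surface at z = 0. Lengths are in m, angles in degrees, forces in N, time in s.
With the tool pointing down it reaches from about 0.325 to 0.775 m from the base axis. Payload 5.5 kg.
Tool frame: the origin (TCP) lies midway between the tips of the shut fingers; the grasp point (between the pads) lies 19 mm behind it; z points along the fingers, y is the line along which they close (so a half turn about z gives the same grasp; the last joint's range is limited). The gripper opens to 88 mm and grips with 3 to 60 N. Pads are 20 mm wide; open, the fingers measure 115 mm over their backs; the gripper's body (75 mm by 178 mm) begins 61 mm behind the grasp point.
Start: joints at [62.699, 5.22, 70.514, -0, 104.267, -3.249], TCP at [0.245, 0.548, 0.223] pointing down, gripper open.
Joint ranges: [-164.24, 164.24], [-49.07, 125.15], [9.68, 141.18], [-86.29, 266.29], [3.28, 154.24], [-151.56, 151.56]. Speed limits (degrees/s): [147.25, 147.25, 172.46, 180, 180, 180].

INTERFACE

Orientations are given as a 3x3 rotation matrix whose columns are the frame's x, y, z axes.
In Python, from rig import status, viewer, robot gives the robot as it stands. The module is installed in compiled form; this text tells all that it offers.
- The arm moves only by the tool play_rows, never from a script. Its argument "targets" is a list of rows, each a list of 7 numbers: the shift along the tool's x, y, z in fractions of the full range, 1 being 750 mm, then the turn, a rotation vector about the tool's x, y, z in fractions of the full range, 1 being 4 rad, then the finger opening in cm, from 0 to 8.78. In form: [[x, y, z, wx, wy, wz, grip], ...]. A call has exactly 10 rows; each row is the pose to reach, as a shift and turn from the pose commanded when the call began, along the tool's axes at that moment; what a row does not reach only later rows make up. A row lasts 1/8 s, in which the tool goes at most 62.5 mm and 10.7 degrees, less where a joint would pass 70% of its speed; a pose out of reach is approached as far as the arm can. A call with a gripper value outside its range is refused whole. The fingers move at their own pace and stop on an object; "grip_force" is the grip in N (left out, the last holds). Time passes only in rows, so rows that repeat a pose let the fingers close, or fill a call up. It gives the time, the measured TCP pose, the force, the opening and the grip force at its end, in the units of the state.
- status.state(): the state, without advancing time (a new reading comes with each control period).
- viewer.get_image(name): name is "scene" or "top" or "wrist"; returns a dict with "img" (480x640x3 uint8, blue, green, red), "mtx" (3x3 intrinsics, pixels), "k1" (the pictures are not rectified: a ray, as slopes to the right and down, at radius r is drawn at 1 + k1 r^2 times it, then the intrinsics apply), "view" (4x4, takes a point from world to camera coordinates). Camera axes: x right, y down, z forward; pixel columns grow to the right and rows downward; lengths in m; the calibration is good to about 2 mm. A picture is of the moment at which its call begins. There is no depth.
- robot.job_done(): hands the job in; it is judged then, once.
The state is a dict: "t": time; "joints": joint angles; "joint_vel": joint speeds; "tau": joint torques, N m; "position": TCP position; "orientation": TCP orientation; "contact_force": force on the tool from outside, world axes, zero at the start; "moment": the same for the moment, N m; "gripper_width": opening from 0.0 (shut) to 1.0 (fully open); "finger_force": force on a finger pad.
Only numpy, scipy, OpenCV 4.12 (cv2) and the standard library are available. Lean on these libraries where they do the work, as an engineer would, in place of code of your own. Each camera call takes 0.05 s, during which the arm holds its last target. There are 200 camera calls.

## Working session

There is one attempt and no reset: what is moved stays moved. The work goes in short steps, Python scripts to look and compute and a tool call to move; the robot and the scene stay as the last step left them, time stands still between calls to the robot, and variables do not carry over. Pictures are saved under pics/ and viewed, at most 14 in all, crops included, and the job is handed in when it is done.

Besides the shell and the picture viewer there is one more tool, called after ">>>" as name(argument=value, ...) on one line, values as JSON. play_rows: Moves the arm, as the interface text tells. Its arguments: {"type":"object","properties":{"targets":{"type":"array","items":{"type":"array","items":{"type":"number"}}},"grip_force":{"type":"number"}},"required":["targets"]}

```bash
mkdir -p pics
python3 - <<'E'
from rig import status, viewer
import cv2,pickle
s=status.state(); print(s)
d={}
for n in("top","scene"):
    r=viewer.get_image(n); d[n]=r; cv2.imwrite(f"pics/{n}0.png",r["img"]); print(n,r["mtx"].tolist(),r["k1"],r["view"])
pickle.dump(d,open("d0.pkl","wb"))
E
```

```text
{'t': 0.0, 'joints': array([ 6.26991743e+01,  5.26340254e+00,  7.05805178e+01,  1.54743119e-03,
        1.04264605e+02, -3.24885402e+00]), 'joint_vel': array([ 0.01302262, -0.02716384, -0.00811573,  0.01788031,  0.02345653,
        0.03927833]), 'tau': array([ 2.44986593e-03, -4.46435845e+01, -4.06460989e+01,  7.01463455e-02,
        2.89079599e-02, -1.19576512e-04]), 'position': array([0.24440639, 0.54766051, 0.22151721]), 'orientation': array([[-9.13178783e-01,  4.07558234e-01, -8.92018383e-04],
       [ 4.07559189e-01,  9.13177264e-01, -1.67112457e-03],
       [ 1.33490325e-04, -1.88958579e-03, -9.99998206e-01]]), 'contact_force': array([-0.39486025,  0.08849261, -0.26201605]), 'moment': array([ 0.02945807,  0.01129212, -0.01216614]), 'finger_force': 0.0, 'gripper_width': 1.0011182031826178}
top [[516.5609322170025, 0.0, 318.72779034530646], [0.0, 516.5609322170025, 231.77957785583732], [0.0, 0.0, 1.0]] 0.04299443328895974 [[ 0.0017706  -0.99982686  0.01852336  0.01322142]
 [-0.99065175 -0.00428041 -0.13634805  0.46698346]
 [ 0.13640373 -0.01810878 -0.99048781  1.24714459]
 [ 0.          0.          0.          1.        ]]
scene [[561.2279198559551, 0.0, 328.8798043017313], [0.0, 561.2279198559551, 237.4352933449726], [0.0, 0.0, 1.0]] -0.05366082643746594 [[ 0.84822748  0.52959512 -0.00625619 -0.42765161]
 [ 0.35172998 -0.57210208 -0.74093537 -0.09963343]
 [-0.39597494  0.62628126 -0.67154719  1.37946512]
 [ 0.          0.          0.          1.        ]]
```

View pics/top0.png

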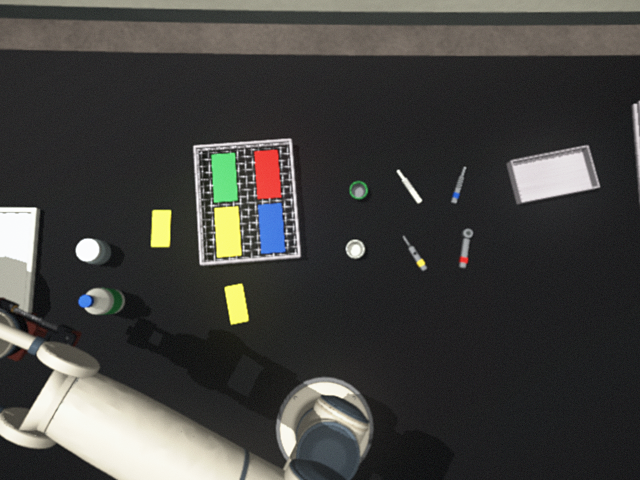

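View pics/scene0.png

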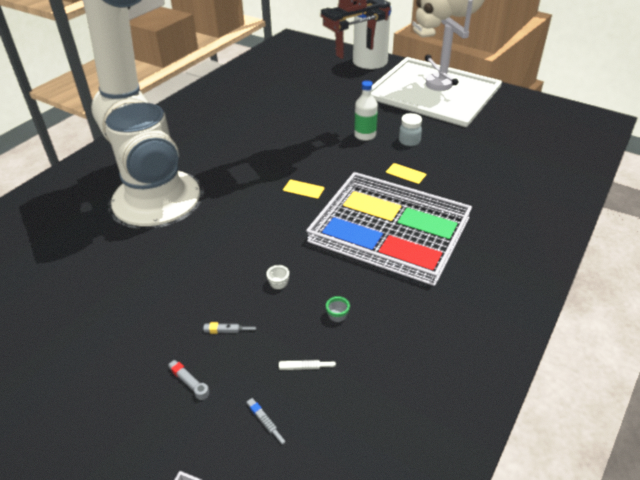

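Candidates in the top view:
- Scalpel: blue-banded (458,185) is wanted; the white one (409,186) is the look-alike.
- Bowl: green-rimmed (358,190) is wanted; the white one (355,249) is the look-alike.
- Suction handpiece: yellow band (415,253).
- Drill: red band (466,248).
- Yellow mats: the large one in the basket (228,232) is wanted; the small ones at (161,229) and (236,304) are not.
- Other green and blue: the bottle at (105,300), which is not a target.

```bash
cat > h.py <<'E'
import numpy as np, cv2
from scipy.spatial.transform import Rotation as Ro
def ray(r,px):
    px=np.atleast_2d(px).astype(float); K=r["mtx"]
    q=(px-[K[0,2],K[1,2]])/[K[0,0],K[1,1]]; s=q.copy()
    for _ in range(20): s=q/(1+r["k1"]*(s**2).sum(1,keepdims=True))
    V=r["view"]; d=np.c_[s,np.ones(len(s))]@V[:3,:3]; return -V[:3,:3].T@V[:3,3], d
def plane(r,px,z):
    c,d=ray(r,px); return c+d*((z-c[2])/d[:,2])[:,None]
def hsvmask(img,lo,hi): return cv2.inRange(cv2.cvtColor(img,cv2.COLOR_BGR2HSV),lo,hi)
def blobs(m,amin):
    cs,_=cv2.findContours(m,cv2.RETR_EXTERNAL,cv2.CHAIN_APPROX_NONE)
    return [c[:,0] for c in cs if cv2.contourArea(c)>amin]
def rect(r,c,z):
    "centre, long side, short side (mm), axis angle (deg) of a contour cast on plane z"
    p=plane(r,c,z)[:,:2]*1000
    (cx,cy),(w,h),a=cv2.minAreaRect(p.astype(np.float32))
    if w<h: w,h,a=h,w,a+90
    return np.round([cx,cy,w,h,(a+90)%180-90],1)
COL={"blue":((100,120,60),(130,255,255)),"yellow":((22,120,80),(35,255,255)),"green":((45,90,50),(85,255,255))}
def redm(img): return hsvmask(img,(0,140,80),(8,255,255))|hsvmask(img,(172,140,80),(180,255,255))
def to(s,xyz_mm,axis_deg):
    "tool-frame shift (cm) and turn (rad) to TCP xyz, tool pointing down, tool x along axis_deg (mod 180)"
    R=s["orientation"]; best=None
    for k in (0,180):
        a=np.radians(axis_deg+k); c,n=np.cos(a),np.sin(a)
        T=np.array([[c,n,0],[n,-c,0],[0,0,-1]])
        w=Ro.from_matrix(R.T@T).as_rotvec()
        if best is None or np.linalg.norm(w)<np.linalg.norm(best): best=w
    return np.round(R.T@(np.array(xyz_mm)/1000-s["position"])*100,2),np.round(best,3)
E
python3 - <<'E'
from h import *; import pickle
d=pickle.load(open("d0.pkl","rb"))
for n,amin in(("top",15),("scene",15)):
    r=d[n]; im=r["img"]; print(n,"cam",ray(r,[320,240])[0])
    for c in ("blue","yellow","green","red"):
        m=redm(im) if c=="red" else hsvmask(im,*COL[c])
        for b in blobs(m,amin): print(c,b.mean(0).round(),rect(r,b,.008))
r=d["top"]; g=hsvmask(r["img"],(0,0,70),(180,255,255)); g[:,:310]=0; g[:130]=0; g[300:]=0; g[:,490:]=0
for b in blobs(g,40): print("thing",b.mean(0).round(),rect(r,b,.006))
s=status=None
E
```

```text
top cam [0.29247939 0.03780228 1.29870889]
blue [ 85. 301.] [298.3 583.6  33.3  32.7  47.2]
blue [271. 228.] [479.8 133.8 127.   62.7   4.6]
blue [456. 195.] [ 566.8 -334.8   18.4   14.    75.8]
yellow [236. 304.] [291.1 217.4  98.   48.4  11.3]
yellow [420. 263.] [ 393.4 -240.6   20.6   14.4  -63.5]
yellow [160. 228.] [4.783e+02 4.098e+02 9.610e+01 4.970e+01 2.000e-01]
yellow [227. 231.] [470.3 243.9 128.9  64.1   4.8]
green [114. 301.] [297.4 514.8  62.8  36.2  -0.8]
green [358. 189.] [579.2 -86.2  49.6  48.4 -18.4]
green [224. 177.] [608.9 255.6 130.   64.2   5. ]
red [ 31. 328.] [234.3 703.7  24.1  11.6   4.8]
red [464. 260.] [ 400.7 -349.1   22.5   15.2   87.9]
red [267. 174.] [619.1 146.4 128.   63.7   4.6]
scene cam [ 0.94402353 -0.69445144  0.84987853]
blue [255. 408.] [ 567.4 -335.9   18.    13.9   76.3]
blue [353. 233.] [483.4 132.4 127.   60.8   4.7]
blue [366.  84.] [163.6 774.8  62.1  35.8 -58.5]
yellow [213. 327.] [ 394.7 -241.9   27.6   13.7  -54.2]
yellow [372. 206.] [475.  240.3 126.4  64.2   5. ]
yellow [304. 189.] [298.  211.   98.   53.3  11.2]
yellow [406. 173.] [4.844e+02 4.025e+02 9.710e+01 5.310e+01 2.000e-01]
green [337. 306.] [568.3 -70.6  51.8  49.4 -58.3]
green [428. 223.] [612.9 252.3 128.1  64.2   4.8]
green [366. 123.] [276.1 565.2 103.4  66.5 -61.7]
red [177. 368.] [ 399.7 -347.4   26.    14.5  -87.3]
red [410. 252.] [621.9 143.8 126.5  59.8   5.2]
thing [355. 249.] [ 4.285e+02 -7.600e+01  4.810e+01  4.800e+01  2.000e-01]
thing [414. 253.] [ 418.2 -223.2  101.2   21.9   35.9]
thing [465. 247.] [ 431.8 -355.4  101.4   25.5   -9.1]
thing [358. 190.] [ 5.789e+02 -8.610e+01  4.710e+01  4.610e+01 -3.000e-01]
thing [409. 186.] [ 590.5 -215.5  104.8   18.    33.9]
thing [459. 185.] [ 594.5 -346.3  102.1   18.4  -21.7]
```

Run:
```python
from h import *; from rig import status
s=status.state(); print(to(s,[500,190,330],5),to(s,[500,190,330],95))
```

```text
(array([-37.91, -22.26, -10.8 ]), array([-0.002, -0.001, -0.507])) (array([-37.91, -22.26, -10.8 ]), array([-2.000e-03,  1.000e-03,  1.064e+00]))
```

Careful with the scale: shifts go in shares of 750 mm and turns go in shares of 4 rad. That gives: -37.9 cm / 75 = -0.5053, -22.3 cm / 75 = -0.2973, -0.507 rad / 4 = -0.1268.

>>> play_rows(targets=[[-0.5053,-0.2973,-0.144,0,0,-0.1268,8.0],[-0.5053,-0.2973,-0.144,0,0,-0.1268,8.0],[-0.5053,-0.2973,-0.144,0,0,-0.1268,8.0],[-0.5053,-0.2973,-0.144,0,0,-0.1268,8.0],[-0.5053,-0.2973,-0.144,0,0,-0.1268,8.0],[-0.5053,-0.2973,-0.144,0,0,-0.1268,8.0],[-0.5053,-0.2973,-0.144,0,0,-0.1268,8.0],[-0.5053,-0.2973,-0.144,0,0,-0.1268,8.0],[-0.5053,-0.2973,-0.144,0,0,-0.1268,8.0],[-0.5053,-0.2973,-0.144,0,0,-0.1268,8.0]])

```text
t: 1.35
position: [0.499, 0.1911, 0.33]
orientation: [[-0.996, -0.089, -0.001], [-0.089, 0.996, 0.0], [0.001, 0.0, -1.0]]
contact_force: [-1.0, -0.3, 0.0]
gripper_width: 0.909
finger_force: 0.0
```

Run:
```python
from h import *; from rig import status,viewer; import pickle
s=status.state(); r=viewer.get_image("wrist"); pickle.dump((s,r),open("w1.pkl","wb")); cv2.imwrite("pics/w1.png",r["img"])
print(s["position"],s["joints"],abs(s["joint_vel"]).max(),ray(r,[320,240]))
im=r["img"]
for c in ("blue","yellow","green","red"):
    m=redm(im) if c=="red" else hsvmask(im,*COL[c])
    for b in blobs(m,500): print(c,b.mean(0).round(),rect(r,b,.008))
print(to(s,[500,-260,330],0))
```

```text
[0.49900427 0.19106759 0.32998244] [ 1.72803623e+01 -2.00878584e+00  6.68470292e+01  3.90314237e-02
  1.15228443e+02 -7.77912073e+01] 0.7429558119413026 (array([0.41462769, 0.18359903, 0.49304188]), array([[ 0.30812528,  0.03038103, -0.95089959]]))
blue [273. 161.] [480.7 134.2 127.6  63.1   4.8]
yellow [498. 181.] [ 4.792e+02  4.093e+02  9.540e+01  4.770e+01 -1.000e-01]
yellow [365. 162.] [472.1 243.9 127.8  63.5   4.9]
yellow [362.  21.] [317.3 222.8  47.1  45.2 -78.8]
green [360. 270.] [610.4 255.5 126.6  63.9   5. ]
green [ 88. 227.] [581.9 -96.1  52.2  49.9 -27.7]
green [630.  30.] [299.9 516.3  61.7  28.   17.8]
red [276. 269.] [620.2 145.9 126.9  63.2   4.8]
(array([ 3.900e+00, -4.494e+01, -1.000e-02]), array([ 0.   , -0.001,  0.089]))
```

View pics/w1.png

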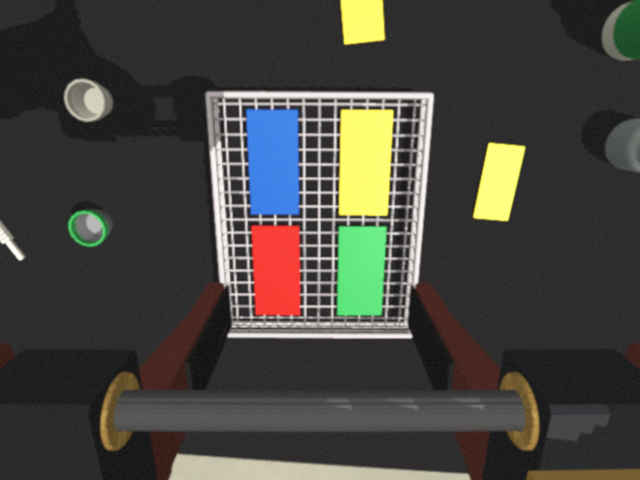

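In the tool's units: -44.9 cm / 75 = -0.5987, 3.9 cm / 75 = 0.052, 1.6 rad / 4 = 0.4.

>>> play_rows(targets=[[0.052,-0.5987,0,0,0,0.4,8.0],[0.052,-0.5987,0,0,0,0.4,8.0],[0.052,-0.5987,0,0,0,0.4,8.0],[0.052,-0.5987,0,0,0,0.4,8.0],[0.052,-0.5987,0,0,0,0.4,8.0],[0.052,-0.5987,0,0,0,0.4,8.0],[0.052,-0.5987,0,0,0,0.4,8.0],[0.052,-0.5987,0,0,0,0.4,8.0],[0.052,-0.5987,0,0,0,0.4,8.0],[0.052,-0.5987,0,0,0,0.4,8.0]])

```text
t: 2.65
position: [0.5004, -0.2597, 0.3303]
orientation: [[-0.061, 0.998, -0.0], [0.998, 0.061, 0.001], [0.001, -0.0, -1.0]]
contact_force: [0.0, -0.1, 0.1]
gripper_width: 0.911
finger_force: 0.0
```

In the tool's units: 1.6 rad / 4 = 0.4.

>>> play_rows(targets=[[0,0,0,0,0,0.4,8.0],[0,0,0,0,0,0.4,8.0],[0,0,0,0,0,0.4,8.0],[0,0,0,0,0,0.4,8.0],[0,0,0,0,0,0.4,8.0],[0,0,0,0,0,0.4,8.0],[0,0,0,0,0,0.4,8.0],[0,0,0,0,0,0.4,8.0],[0,0,0,0,0,0.4,8.0],[0,0,0,0,0,0.4,8.0]])

```text
t: 3.9
position: [0.5004, -0.2596, 0.3307]
orientation: [[0.999, 0.034, 0.0], [0.034, -0.999, 0.0], [0.0, -0.0, -1.0]]
contact_force: [-0.5, 0.7, -0.8]
gripper_width: 0.909
finger_force: 0.0
```

Run:
```python
from h import *; from rig import status,viewer; import pickle
s=status.state(); r=viewer.get_image("wrist"); pickle.dump((s,r),open("w2.pkl","wb")); cv2.imwrite("pics/w2.png",r["img"])
print(s["position"],s["joints"],s["orientation"][:,0],abs(s["joint_vel"]).max(),ray(r,[320,240]))
```

```text
[ 0.50036677 -0.25962248  0.33070139] [-3.08858315e+01  2.48882270e+00  6.22611862e+01  8.50294027e-03
  1.15245111e+02  5.71921447e+01] [9.99435262e-01 3.36026116e-02 1.44319448e-04] 2.2133100801826036 (array([ 0.58343826, -0.25680524,  0.49364568]), array([[-0.31291905, -0.0116055 , -0.94974798]]))
```

View pics/w2.png

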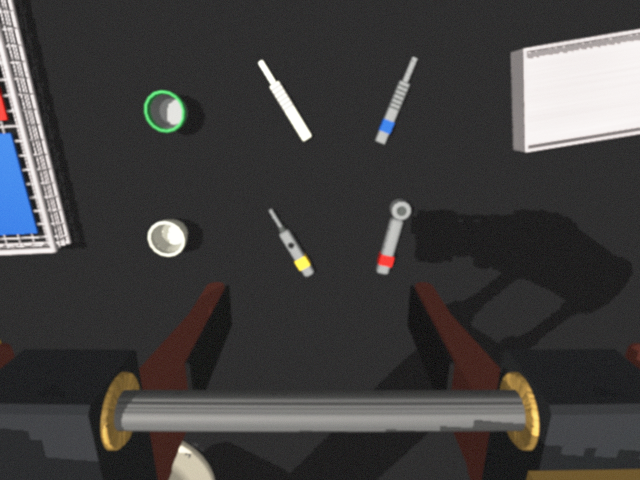

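The wrist view shows:
- The banded scalpel at (397,100), suction at (292,243), drill at (393,237) and the green-rimmed bowl at (165,111).
- The white look-alikes at (285,100) and (167,238).

The choices are confirmed. Next I measure the long axes and centres.

```bash
cat >> h.py <<'E'
def bar(r,m,z):
    "centre (mid extents along principal axis), length, width, angle from a mask"
    px=cv2.findNonZero(m)[:,0]; p=plane(r,px,z)[:,:2]*1000
    (mx,),v=None or (np.array([p.mean(0)]),0); C=np.cov((p-mx).T); w,V=np.linalg.eigh(C); a=V[:,1]*np.sign(V[0,1]); n=np.array([-a[1],a[0]])
    u=(p-mx)@a; t=(p-mx)@n; lo,hi=np.percentile(u,[.3,99.7])
    k=abs(u-(lo+hi)/2)<12; tc=np.percentile(t[k],[2,98])
    c=mx+a*(lo+hi)/2+n*tc.mean()
    return np.round([c[0],c[1],hi-lo,tc[1]-tc[0],np.degrees(np.arctan2(a[1],a[0]))],1)
E
python3 - <<'E'
from h import *; import pickle
s,r=pickle.load(open("w2.pkl","rb")); top=pickle.load(open("d0.pkl","rb"))["top"]
def comp(r,seed,thr=85):
    g=hsvmask(r["img"],(0,0,thr),(180,255,255)); _,l=cv2.connectedComponents(g)
    y,x=np.argwhere((l>0)&(np.hypot(*(np.indices(l.shape)[::-1]-np.array(seed)[:,None,None]))<8))[0]
    return (l==l[y,x]).astype(np.uint8)
for n,sw,st,z in(("scalpel",(397,100),(458,185),.006),("suction",(292,243),(415,253),.008),("drill",(393,237),(466,248),.009)):
    print(n,bar(r,comp(r,sw),z),bar(top,comp(top,st),z))
for n,rr in(("w",r),("t",top)):
    for b in blobs(hsvmask(rr["img"],*COL["green"]),30):
        e=cv2.fitEllipse(b); print(n,e[0],plane(rr,e[0],.030)*1000)
print(plane(r,cv2.fitEllipse(blobs(comp(r,(148,238)),30)[0])[0],.015))
print(to(s,[594,-345,60],-17))
E
```

```text
scalpel [ 594.8 -345.2  100.7   13.5  -18.8] [ 594.7 -344.8   99.3   12.6  -18.8]
suction [ 417.9 -224.5  101.7   14.9   30.9] [ 418.5 -225.2   97.5   14.9   31.9]
drill [ 429.3 -353.2   99.6   17.1  -10.8] [ 431.9 -353.3  100.    15.9  -11. ]
w (164.3765869140625, 110.97252655029297) [[575.3493239  -84.91033353  30.        ]]
t (106.81023406982422, 301.1131286621094) [[297.16960295 522.58036214  30.        ]]
t (358.1240234375, 189.69590759277344) [[574.2530823  -84.10688129  30.        ]]
t (224.00851440429688, 177.34249877929688) [[603.69144937 251.93255663  30.        ]]
[[ 0.42256648 -0.07009463  0.015     ]]
(array([ 9.07,  8.85, 27.07]), array([-0.  , -0.  ,  0.33]))
```

In the tool's units: 27.1 cm / 75 = 0.3613, 9.1 cm / 75 = 0.1213, 0.36 rad / 4 = 0.09.

>>> play_rows(targets=[[0.1213,0.1187,0.3613,0,0,0.09,4.0],[0.1213,0.1187,0.3613,0,0,0.09,4.0],[0.1213,0.1187,0.3613,0,0,0.09,4.0],[0.1213,0.1187,0.3613,0,0,0.09,4.0],[0.1213,0.1187,0.3613,0,0,0.09,4.0],[0.1213,0.1187,0.3613,0,0,0.09,4.0],[0.1213,0.1187,0.3613,0,0,0.09,4.0],[0.1213,0.1187,0.3613,0,0,0.09,4.0],[0.1213,0.1187,0.3613,0,0,0.09,4.0],[0.1213,0.1187,0.3613,0,0,0.09,4.0]])

```text
t: 5.2
position: [0.5938, -0.3473, 0.0611]
orientation: [[0.946, -0.325, 0.002], [-0.325, -0.946, -0.001], [0.002, 0.0, -1.0]]
contact_force: [0.2, -0.4, -0.5]
gripper_width: 0.455
finger_force: 0.0
```

Run:
```python
from h import *; from rig import status,viewer; import pickle
s=status.state(); r=viewer.get_image("wrist"); cv2.imwrite("pics/w3.png",r["img"][:360])
print(s["position"],to(s,[594.8,-345,3],-18.8),abs(s["joint_vel"]).max())
g=hsvmask(r["img"],(0,0,85),(180,255,255))
for b in blobs(g,200): print(b.mean(0).round(),rect(r,b,.006))
```

```text
[ 0.59383353 -0.34731941  0.0611022 ] (array([ 0.  , -0.25,  5.81]), array([ 0.   , -0.002, -0.003])) 0.5356314902275511
[494. 475.] [ 396.6 -413.3  106.4    8.6   70.2]
[605. 412.] [ 425.1 -493.5   55.3   30.    70.2]
[ 94. 431.] [ 518.6 -156.1  151.3   73.7   71.9]
[  8. 368.] [ 586.8 -134.1   34.5   14.4  -33.3]
[321. 392.] [ 507.1 -317.7  157.2  153.5   71. ]
[108. 319.] [ 596.8 -211.2   88.7   20.8   33.6]
[314. 255.] [ 593.8 -345.3  102.9   14.7  -19.7]
[594. 137.] [ 596.5 -516.3  131.5   72.4   11.3]
```

View pics/w3.png

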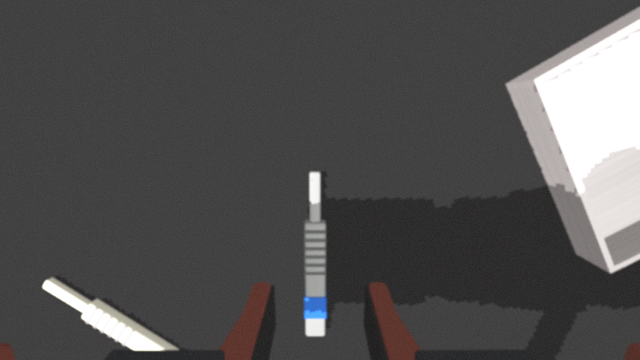

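The blue-banded scalpel handle lies between the fingers at (315,255), so I descend and grip.

In the tool's units: 5.8 cm / 75 = 0.0773, -0.25 cm / 75 = -0.0033.

>>> play_rows(targets=[[0,-0.0033,0.0533,0,0,0,4.0],[0,-0.0033,0.0667,0,0,0,4.0],[0,-0.0033,0.0773,0,0,0,4.0],[0,-0.0033,0.0773,0,0,0,4.0],[0,-0.0033,0.0773,0,0,0,4.0],[0,-0.0033,0.0773,0,0,0,0.4],[0,-0.0033,0.0773,0,0,0,0.4],[0,-0.0033,0.0773,0,0,0,0.4],[0,-0.0033,0.0773,0,0,0,0.4],[0,-0.0033,0.0773,0,0,0,0.4]], grip_force=20)

```text
t: 6.5
position: [0.5944, -0.3449, 0.0018]
orientation: [[0.946, -0.325, 0.0], [-0.325, -0.946, -0.0], [0.0, 0.0, -1.0]]
contact_force: [-0.8, 0.4, 1.8]
gripper_width: 0.135
finger_force: 20.0
```

Run:
```python
from h import *; from rig import status
s=status.state(); print(s["position"],s["gripper_width"]*88,s["finger_force"],s["contact_force"], to(s,[594,-345,110],-18.8), to(s,[481.2,133.7,110],4.8))
```

```text
[ 0.5944088  -0.34490639  0.00180745] 11.920589120549227 20.000145435333252 [-0.75726775  0.41616447  1.7773326 ] (array([ -0.03,   0.02, -10.82]), array([ 0.   , -0.   , -0.003])) (array([-26.27, -41.58, -10.83]), array([ 0.   , -0.   , -0.415]))
```

In the tool's units: -41.6 cm / 75 = -0.5547, -10.8 cm / 75 = -0.144, -0.415 rad / 4 = -0.1038.

>>> play_rows(targets=[[0,0,-0.0667,0,0,0,0.4],[0,0,-0.144,0,0,0,0.4],[-0.3507,-0.5547,-0.144,0,0,-0.1038,0.4],[-0.3507,-0.5547,-0.144,0,0,-0.1038,0.4],[-0.3507,-0.5547,-0.144,0,0,-0.1038,0.4],[-0.3507,-0.5547,-0.144,0,0,-0.1038,0.4],[-0.3507,-0.5547,-0.144,0,0,-0.1038,0.4],[-0.3507,-0.5547,-0.144,0,0,-0.1038,0.4],[-0.3507,-0.5547,-0.144,0,0,-0.1038,0.4],[-0.3507,-0.5547,-0.144,0,0,-0.1038,0.4]])

```text
t: 7.75
position: [0.48, 0.1361, 0.1097]
orientation: [[0.996, 0.084, 0.0], [0.084, -0.996, 0.0], [0.0, -0.0, -1.0]]
contact_force: [1.0, -0.7, -1.0]
gripper_width: 0.13
finger_force: 20.0
```

Run:
```python
from h import *; from rig import status,viewer
s=status.state(); r=viewer.get_image("wrist"); cv2.imwrite("pics/w4.png",r["img"][:400])
print(s["position"],s["joints"],abs(s["joint_vel"]).max(),s["gripper_width"]*88,s["finger_force"],s["contact_force"], to(s,[481.2,133.7,11],4.8))
```

```text
[0.47999706 0.13608139 0.10969452] [ 1.19141639e+01 -1.01284408e+01  9.68655899e+01  9.26739075e-03
  9.32359074e+01  9.70847660e+01] 49.833134980696705 11.483397989741794 19.998858869075775 [ 1.02881631 -0.72087905 -0.9599741 ] (array([0.1 , 0.25, 9.87]), array([-0.   , -0.   ,  0.001]))
```

View pics/w4.png

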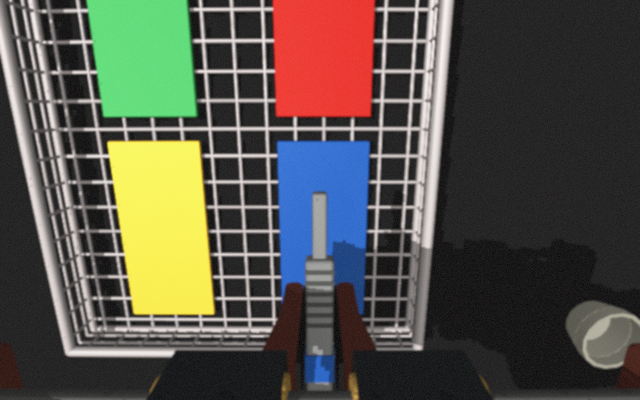

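The scalpel handle is held over the blue mat at (320,230). The arm was still settling, so I lower partway and check again.

In the tool's units: 8 cm / 75 = 0.1067, 4 cm / 75 = 0.0533.

>>> play_rows(targets=[[0,0,0.0533,0,0,0,0.4],[0,0,0.1067,0,0,0,0.4],[0,0,0.1067,0,0,0,0.4],[0,0,0.1067,0,0,0,0.4],[0,0,0.1067,0,0,0,0.4],[0,0,0.1067,0,0,0,0.4],[0,0,0.1067,0,0,0,0.4],[0,0,0.1067,0,0,0,0.4],[0,0,0.1067,0,0,0,0.4],[0,0,0.1067,0,0,0,0.4]])

```text
t: 9.05
position: [0.4809, 0.134, 0.0296]
orientation: [[0.996, 0.084, -0.0], [0.084, -0.996, -0.0], [-0.0, 0.0, -1.0]]
contact_force: [-0.3, -0.9, -0.5]
gripper_width: 0.134
finger_force: 20.0
```

Run:
```python
from h import *; from rig import status,viewer
s=status.state(); print(s["position"],abs(s["joint_vel"]).max(),s["contact_force"], to(s,[481.2,133.7,10.3],4.8))
```

```text
[0.48086514 0.1340437  0.02957   ] 0.07672717828950783 [-0.30035691 -0.85886887 -0.51153183] (array([0.03, 0.04, 1.93]), array([0., 0., 0.]))
```

In the tool's units: -8 cm / 75 = -0.1067, -2 cm / 75 = -0.0267.

>>> play_rows(targets=[[0,0,0.0133,0,0,0,0.4],[0,0,0.0253,0,0,0,0.4],[0,0,0.0253,0,0,0,0.4],[0,0,0.0253,0,0,0,0.4],[0,0,0.0253,0,0,0,4.0],[0,0,0.0253,0,0,0,4.0],[0,0,0.0253,0,0,0,4.0],[0,0,0.0253,0,0,0,4.0],[0,0,-0.0267,0,0,0,4.0],[0,0,-0.1067,0,0,0,4.0]])

```text
t: 10.3
position: [0.4794, 0.1337, 0.1084]
orientation: [[0.996, 0.084, -0.005], [0.084, -0.996, -0.001], [-0.005, 0.001, -1.0]]
contact_force: [0.9, 0.6, 0.3]
gripper_width: 0.456
finger_force: 0.0
```

Run:
```python
from h import *; from rig import status,viewer
s=status.state(); r=viewer.get_image("wrist"); cv2.imwrite("pics/w5.png",r["img"][:400])
print(s["position"],s["contact_force"],s["gripper_width"]*88, to(s,[418.2,-224.9,110],31.2))
```

```text
[0.47937886 0.13372799 0.10838937] [0.85690415 0.55929628 0.34757823] 40.12817478847915 (array([-9.1 , 35.22, -0.09]), array([-0.001,  0.005, -0.461]))
```

View pics/w5.png

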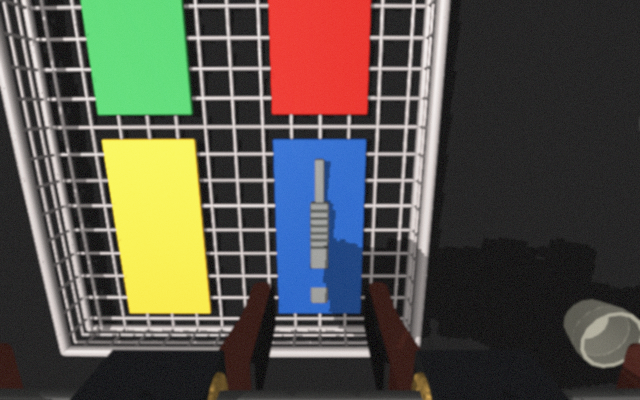

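The scalpel handle lies centred on the blue mat at (319,230). Suction handpiece next.

In the tool's units: 35.2 cm / 75 = 0.4693, -9.3 cm / 75 = -0.124, -0.461 rad / 4 = -0.1153.

>>> play_rows(targets=[[-0.124,0.4693,0,0,0,-0.1153,4.0],[-0.124,0.4693,0,0,0,-0.1153,4.0],[-0.124,0.4693,0,0,0,-0.1153,4.0],[-0.124,0.4693,0,0,0,-0.1153,4.0],[-0.124,0.4693,0,0,0,-0.1153,4.0],[-0.124,0.4693,0,0,0,-0.1153,4.0],[-0.124,0.4693,0.0667,0,0,-0.1153,4.0],[-0.124,0.4693,0.0667,0,0,-0.1153,4.0],[-0.124,0.4693,0.0667,0,0,-0.1153,4.0],[-0.124,0.4693,0.0667,0,0,-0.1153,4.0]])

```text
t: 11.6
position: [0.419, -0.2243, 0.0619]
orientation: [[0.854, 0.52, 0.003], [0.52, -0.854, -0.002], [0.002, 0.003, -1.0]]
contact_force: [0.3, 0.5, 0.4]
gripper_width: 0.456
finger_force: 0.0
```

```bash
cat > chk.py <<'E'
import sys; from h import *; from rig import status,viewer
x,y,z,a,name=*map(float,sys.argv[1:5]),sys.argv[5]
s=status.state(); r=viewer.get_image("wrist"); cv2.imwrite(f"pics/{name}.png",r["img"][:400])
print(s["position"],abs(s["joint_vel"]).max(),s["contact_force"],to(s,[x,y,z],a))
g=hsvmask(r["img"],(0,0,85),(180,255,255))
_,l=cv2.connectedComponents(g)
for b in blobs(g,300):
    R=rect(r,b,.007)
    if 90<R[2]<110 and R[3]<32:
        k=int(np.bincount(l[b[:,1],b[:,0]]).argmax()); print(b.mean(0).round(),bar(r,(l==k).astype(np.uint8),.007))
E
python3 chk.py 418.2 -224.9 3 31.2 w6
```

```text
[ 0.41901342 -0.22427143  0.06187496] 0.2645832466563832 [0.28106167 0.47132921 0.41063285] (array([-0.11, -0.01,  5.89]), array([ 0.003, -0.002,  0.002]))
```

In the tool's units: 5.8 cm / 75 = 0.0773, 5 cm / 75 = 0.0667.

>>> play_rows(targets=[[-0.0013,0,0.0533,0,0,0,4.0],[-0.0013,0,0.0667,0,0,0,4.0],[-0.0013,0,0.0773,0,0,0,4.0],[-0.0013,0,0.0773,0,0,0,4.0],[-0.0013,0,0.0773,0,0,0,4.0],[-0.0013,0,0.0773,0,0,0,0.6],[-0.0013,0,0.0773,0,0,0,0.6],[-0.0013,0,0.0773,0,0,0,0.6],[-0.0013,0,0.0773,0,0,0,0.6],[-0.0013,0,0.0773,0,0,0,0.6]], grip_force=20)

```text
t: 12.9
position: [0.417, -0.2252, 0.0019]
orientation: [[0.855, 0.518, 0.0], [0.518, -0.855, -0.0], [0.0, 0.001, -1.0]]
contact_force: [0.2, 0.4, 1.7]
gripper_width: 0.16
finger_force: 20.0
```

Run:
```python
from h import *; from rig import status
s=status.state(); print(s["position"],s["gripper_width"]*88,s["finger_force"],s["contact_force"], to(s,[472.2,243.4,110],4.8),s["joints"])
```

```text
[ 0.41700588 -0.225194    0.00187778] 14.119237871375907 19.982268512248993 [0.18270743 0.42122366 1.65341904] (array([ 29.  , -37.21, -10.83]), array([ 0.001, -0.   ,  0.461])) [-3.24798519e+01 -1.04333290e+01  1.08298806e+02 -5.93107534e-03
  8.21021686e+01  2.63096304e+01]
```

In the tool's units: -37.2 cm / 75 = -0.496, 28.9 cm / 75 = 0.3853, 0.461 rad / 4 = 0.1153.

>>> play_rows(targets=[[0,0,-0.0667,0,0,0,0.6],[0,0,-0.144,0,0,0,0.6],[0.3853,-0.496,-0.144,0,0,0.1153,0.6],[0.3853,-0.496,-0.144,0,0,0.1153,0.6],[0.3853,-0.496,-0.144,0,0,0.1153,0.6],[0.3853,-0.496,-0.144,0,0,0.1153,0.6],[0.3853,-0.496,-0.144,0,0,0.1153,0.6],[0.3853,-0.496,-0.144,0,0,0.1153,0.6],[0.3853,-0.496,-0.144,0,0,0.1153,0.6],[0.3853,-0.496,-0.144,0,0,0.1153,0.6]])

```text
t: 14.15
position: [0.4707, 0.2453, 0.1091]
orientation: [[0.996, 0.085, -0.001], [0.085, -0.996, -0.0], [-0.001, 0.0, -1.0]]
contact_force: [0.4, -0.0, -0.3]
gripper_width: 0.161
finger_force: 20.0
```

In the tool's units: 8 cm / 75 = 0.1067, 5 cm / 75 = 0.0667.

>>> play_rows(targets=[[0,0,0,0,0,0,0.6],[0,0,0.0267,0,0,0,0.6],[0,0,0.0667,0,0,0,0.6],[0,0,0.1067,0,0,0,0.6],[0,0,0.1067,0,0,0,0.6],[0,0,0.1067,0,0,0,0.6],[0,0,0.1067,0,0,0,0.6],[0,0,0.1067,0,0,0,0.6],[0,0,0.1067,0,0,0,0.6],[0,0,0.1067,0,0,0,0.6]])

```text
t: 15.4
position: [0.4713, 0.243, 0.0298]
orientation: [[0.996, 0.084, 0.0], [0.084, -0.996, 0.0], [0.0, -0.0, -1.0]]
contact_force: [1.0, -0.4, -0.5]
gripper_width: 0.159
finger_force: 20.0
```

```bash
python3 chk.py 471.1 243.3 10.3 4.8 w7
```

```text
[0.47128619 0.24301104 0.02983215] 0.23049076655753875 [ 0.99511278 -0.38278075 -0.54752525] (array([-0.02, -0.03,  1.95]), array([-0., -0.,  0.]))
[ 16. 237.] [481.2 393.8  92.1  16.7  -4.8]
```

View pics/w7.png

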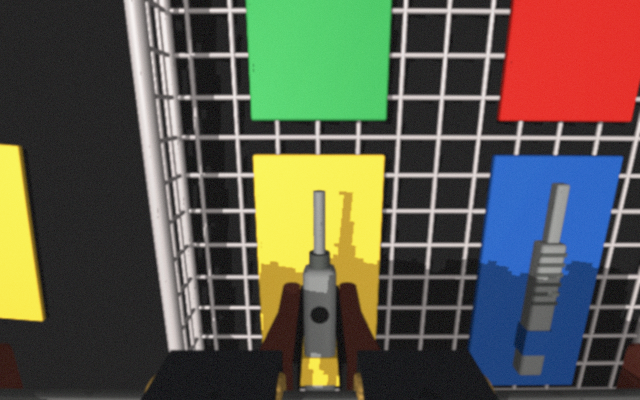

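The suction handpiece is centred over the yellow mat at (319,290), so I release it.

In the tool's units: -8 cm / 75 = -0.1067, -2 cm / 75 = -0.0267.

>>> play_rows(targets=[[0,0,0.0133,0,0,0,0.6],[0,0,0.0253,0,0,0,0.6],[0,0,0.0253,0,0,0,0.6],[0,0,0.0253,0,0,0,0.6],[0,0,0.0253,0,0,0,4.0],[0,0,0.0253,0,0,0,4.0],[0,0,0.0253,0,0,0,4.0],[0,0,0.0253,0,0,0,4.0],[0,0,-0.0267,0,0,0,4.0],[0,0,-0.1067,0,0,0,4.0]])

```text
t: 16.7
position: [0.4698, 0.2423, 0.1083]
orientation: [[0.996, 0.084, -0.005], [0.084, -0.996, -0.002], [-0.005, 0.002, -1.0]]
contact_force: [0.2, 1.0, 0.6]
gripper_width: 0.454
finger_force: 0.0
```

```bash
python3 chk.py 430.6 -353.2 110 -10.9 w8
```

```text
[0.46980457 0.24225081 0.10828435] 50.521266917792026 [0.20856238 0.99250372 0.61611082] (array([-8.890e+00,  5.901e+01, -3.000e-02]), array([0.002, 0.005, 0.274]))
```

View pics/w8.png

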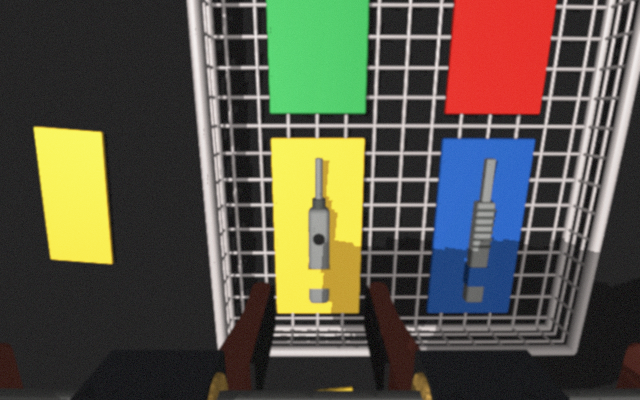

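Suction is on yellow at (318,230), centred. Now the drill.

In the tool's units: 59.1 cm / 75 = 0.788, -9.1 cm / 75 = -0.1213, 0.274 rad / 4 = 0.0685.

>>> play_rows(targets=[[-0.1213,0.788,0,0,0,0.0685,4.5],[-0.1213,0.788,0,0,0,0.0685,4.5],[-0.1213,0.788,0,0,0,0.0685,4.5],[-0.1213,0.788,0,0,0,0.0685,4.5],[-0.1213,0.788,0,0,0,0.0685,4.5],[-0.1213,0.788,0,0,0,0.0685,4.5],[-0.1213,0.788,0,0,0,0.0685,4.5],[-0.1213,0.788,0,0,0,0.0685,4.5],[-0.1213,0.788,0,0,0,0.0685,4.5],[-0.1213,0.788,0,0,0,0.0685,4.5]])

```text
t: 18.0
position: [0.4292, -0.3566, 0.1094]
orientation: [[0.982, -0.191, 0.0], [-0.191, -0.982, -0.001], [0.0, 0.001, -1.0]]
contact_force: [-0.7, 0.6, 0.7]
gripper_width: 0.509
finger_force: 0.0
```

In the tool's units: 5 cm / 75 = 0.0667, 3 cm / 75 = 0.04.

>>> play_rows(targets=[[0,0,0,0,0,0,4.5],[0,0,0.04,0,0,0,4.5],[0,0,0.0667,0,0,0,4.5],[0,0,0.0667,0,0,0,4.5],[0,0,0.0667,0,0,0,4.5],[0,0,0.0667,0,0,0,4.5],[0,0,0.0667,0,0,0,4.5],[0,0,0.0667,0,0,0,4.5],[0,0,0.0667,0,0,0,4.5],[0,0,0.0667,0,0,0,4.5]])

```text
t: 19.25
position: [0.43, -0.3537, 0.0596]
orientation: [[0.982, -0.189, 0.0], [-0.189, -0.982, -0.0], [0.0, 0.0, -1.0]]
contact_force: [-0.5, 0.4, -0.3]
gripper_width: 0.511
finger_force: 0.0
```

```bash
python3 chk.py 430.6 -353.2 4 -10.9 w9
```

```text
[ 0.42999166 -0.35368262  0.05964196] 0.16864516101471588 [-0.53628263  0.40309267 -0.33617547] (array([ 0.05, -0.06,  5.56]), array([ 0., -0., -0.]))
```

View pics/w9.png

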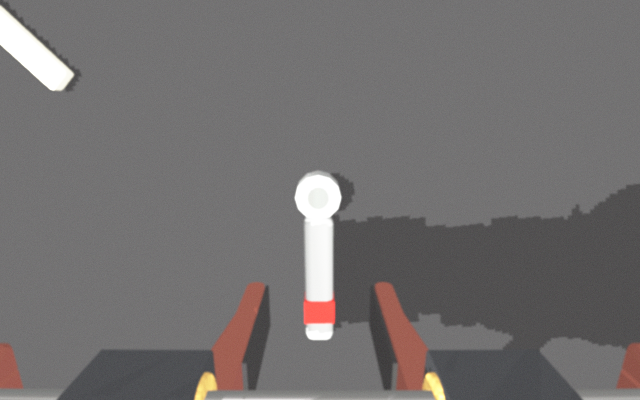

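The drill is aligned between the fingers, with its head at (318,197) and red band at (319,311), so I grip it.

In the tool's units: 5.6 cm / 75 = 0.0747, -0.06 cm / 75 = -0.0008.

>>> play_rows(targets=[[0,-0.0008,0.0533,0,0,0,4.5],[0,-0.0008,0.0667,0,0,0,4.5],[0,-0.0008,0.0747,0,0,0,4.5],[0,-0.0008,0.0747,0,0,0,4.5],[0,-0.0008,0.0747,0,0,0,4.5],[0,-0.0008,0.0747,0,0,0,0.8],[0,-0.0008,0.0747,0,0,0,0.8],[0,-0.0008,0.0747,0,0,0,0.8],[0,-0.0008,0.0747,0,0,0,0.8],[0,-0.0008,0.0747,0,0,0,0.8]], grip_force=25)

```text
t: 20.55
position: [0.4302, -0.3531, 0.0038]
orientation: [[0.982, -0.189, 0.0], [-0.189, -0.982, -0.0], [0.0, 0.0, -1.0]]
contact_force: [0.3, -0.0, 1.1]
gripper_width: 0.179
finger_force: 25.0
```

Run:
```python
from h import *; from rig import status,viewer
s=status.state(); print(s["position"],s["gripper_width"]*88,s["finger_force"],s["contact_force"], to(s,[620.3,145.5,110],4.8))
r=viewer.get_image("wrist")  # check drill extents at close range
c=max(blobs(redm(r["img"]),50),key=len); print(rect(r,c,.012))
```

```text
[ 0.43015864 -0.35309247  0.00376306] 15.793889247951329 24.991656839847565 [ 0.32151453 -0.00458446  1.07977836] (array([  9.25, -52.55, -10.63]), array([ 0.   , -0.   , -0.274]))
[ 400.3 -347.4   17.9   17.2   80. ]
```

In the tool's units: -52.55 cm / 75 = -0.7007, 9.25 cm / 75 = 0.1233, -0.274 rad / 4 = -0.0685.

>>> play_rows(targets=[[0,0,-0.0733,0,0,0,0.8],[0.1233,-0.7007,-0.1413,0,0,-0.0685,0.8],[0.1233,-0.7007,-0.1413,0,0,-0.0685,0.8],[0.1233,-0.7007,-0.1413,0,0,-0.0685,0.8],[0.1233,-0.7007,-0.1413,0,0,-0.0685,0.8],[0.1233,-0.7007,-0.1413,0,0,-0.0685,0.8],[0.1233,-0.7007,-0.1413,0,0,-0.0685,0.8],[0.1233,-0.7007,-0.1413,0,0,-0.0685,0.8],[0.1233,-0.7007,-0.1413,0,0,-0.0685,0.8],[0.1233,-0.7007,-0.1413,0,0,-0.0685,0.8]])

```text
t: 21.85
position: [0.6206, 0.1486, 0.1092]
orientation: [[0.996, 0.086, -0.0], [0.086, -0.996, 0.0], [-0.0, -0.0, -1.0]]
contact_force: [0.2, -0.9, -0.8]
gripper_width: 0.178
finger_force: 25.0
```

In the tool's units: 7.5 cm / 75 = 0.1, 5 cm / 75 = 0.0667.

>>> play_rows(targets=[[0,0,0,0,0,0,0.8],[0,0,0.0267,0,0,0,0.8],[0,0,0.0667,0,0,0,0.8],[0,0,0.1,0,0,0,0.8],[0,0,0.1,0,0,0,0.8],[0,0,0.1,0,0,0,0.8],[0,0,0.1,0,0,0,0.8],[0,0,0.1,0,0,0,0.8],[0,0,0.1,0,0,0,0.8],[0,0,0.1,0,0,0,0.8]])

```text
t: 23.1
position: [0.6204, 0.1456, 0.0348]
orientation: [[0.996, 0.084, 0.0], [0.084, -0.996, -0.0], [0.0, 0.0, -1.0]]
contact_force: [0.2, -0.3, -0.8]
gripper_width: 0.176
finger_force: 25.0
```

```bash
python3 chk.py 620.2 145.5 12.3 4.8 w10
```

```text
[0.62037393 0.14556612 0.03483683] 0.16122369167791334 [ 0.20929705 -0.2796587  -0.84779132] (array([-0.02,  0.01,  2.25]), array([ 0., -0.,  0.]))
[430. 475.] [492.2  65.2  89.6   5.8 -85.4]
```

View pics/w10.png

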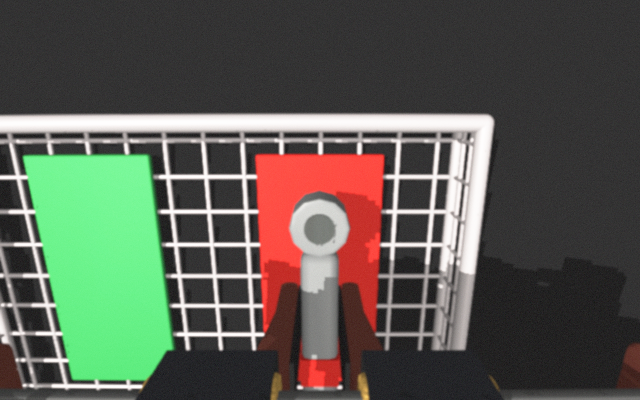

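The drill is over the red mat, with its head at (319,228). I release it.

>>> play_rows(targets=[[0,0,0.016,0,0,0,0.8],[0,0,0.0293,0,0,0,0.8],[0,0,0.0293,0,0,0,0.8],[0,0,0.0293,0,0,0,0.8],[0,0,0.0293,0,0,0,4.0],[0,0,0.0293,0,0,0,4.0],[0,0,0.0293,0,0,0,4.0],[0,0,0.0293,0,0,0,4.0],[0,0,-0.0267,0,0,0,4.0],[0,0,-0.1,0,0,0,7.0]])

```text
t: 24.4
position: [0.6191, 0.1453, 0.1086]
orientation: [[0.996, 0.084, -0.004], [0.084, -0.996, -0.001], [-0.004, 0.0, -1.0]]
contact_force: [0.8, 1.0, 0.5]
gripper_width: 0.531
finger_force: 0.0
```

```bash
python3 chk.py 574.8 -84.5 110 4.8 w11
```

```text
[0.61911526 0.14526505 0.10860539] 44.027261288709994 [0.7555832  0.97616144 0.49045688] (array([-6.34, 22.53, -0.1 ]), array([0.   , 0.004, 0.   ]))
```

View pics/w11.png

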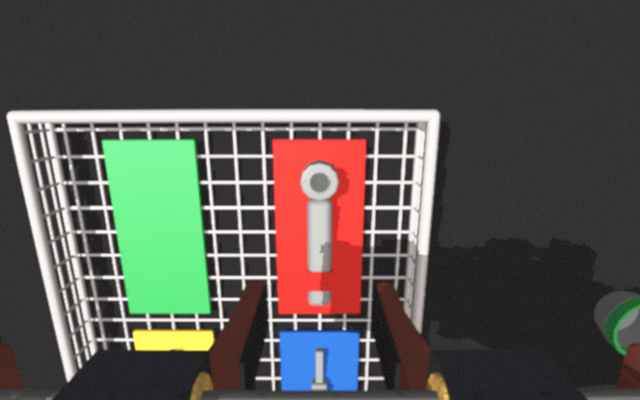

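The drill is on red at (319,232), centred. Now the green-rimmed bowl, whose rim shows at (630,320).

In the tool's units: 22.55 cm / 75 = 0.3007, -6.5 cm / 75 = -0.0867.

>>> play_rows(targets=[[-0.0867,0.3007,0,0,0,0,7.0],[-0.0867,0.3007,0,0,0,0,7.0],[-0.0867,0.3007,0,0,0,0,7.0],[-0.0867,0.3007,0,0,0,0,7.0],[-0.0867,0.3007,0,0,0,0,7.0],[-0.0867,0.3007,0.0667,0,0,0,7.0],[-0.0867,0.3007,0.0667,0,0,0,7.0],[-0.0867,0.3007,0.0667,0,0,0,7.0],[-0.0867,0.3007,0.0667,0,0,0,7.0],[-0.0867,0.3007,0.0667,0,0,0,7.0]])

```text
t: 25.7
position: [0.5753, -0.0845, 0.0614]
orientation: [[0.996, 0.084, 0.003], [0.084, -0.996, -0.0], [0.003, 0.001, -1.0]]
contact_force: [0.2, 1.4, -0.1]
gripper_width: 0.8
finger_force: 0.0
```

Run:
```python
from h import *; from rig import status,viewer
s=status.state(); r=viewer.get_image("wrist"); print(s["position"],to(s,[574.8,-84.5,8],4.8))
for b in blobs(hsvmask(r["img"],*COL["green"]),200):
    e=cv2.fitEllipse(b); print(e,plane(r,e[0],.030)*1000)
```

```text
[ 0.57531754 -0.08454256  0.06135969] (array([-0.06, -0.01,  5.34]), array([ 0.001, -0.003,  0.   ]))
((320.155517578125, 271.94158935546875), (82.78150177001953, 85.34168243408203), 93.7038803100586) [[576.86347955 -84.64678518  30.        ]]
```

In the tool's units: 5.3 cm / 75 = 0.0707, 4 cm / 75 = 0.0533.

>>> play_rows(targets=[[0,0,0.0267,0,0,0,7.0],[0,0,0.0533,0,0,0,7.0],[0,0,0.0707,0,0,0,7.0],[0,0,0.0707,0,0,0,7.0],[0,0,0.0707,0,0,0,3.8],[0,0,0.0707,0,0,0,3.8],[0,0,0.0707,0,0,0,3.8],[0,0,0.0707,0,0,0,3.8],[0,0,0.0707,0,0,0,3.8],[0,0,0.0707,0,0,0,3.8]], grip_force=20)

```text
t: 27.0
position: [0.5749, -0.0848, 0.0074]
orientation: [[0.996, 0.084, 0.001], [0.084, -0.996, -0.0], [0.001, 0.0, -1.0]]
contact_force: [-0.3, 0.3, 6.0]
gripper_width: 0.493
finger_force: 20.0
```

Run:
```python
from h import *; from rig import status,viewer
s=status.state(); r=viewer.get_image("wrist"); print(s["position"],s["gripper_width"]*88,s["finger_force"],s["contact_force"],to(s,[610.5,255,110],4.8))
for b in blobs(hsvmask(r["img"],*COL["green"]),200):
    e=cv2.fitEllipse(b); print(e[:2],plane(r,e[0],.030)*1000)
```

```text
[ 0.57488753 -0.08477279  0.00741872] 43.35255661821027 20.000452897511423 [-0.2752955   0.30969887  5.96012987] (array([  6.41, -33.56, -10.26]), array([ 0.   , -0.001,  0.   ]))
((319.23431396484375, 322.1707458496094), (107.01285552978516, 113.06829833984375)) [[577.51378579 -84.32750922  30.        ]]
```

In the tool's units: -33.6 cm / 75 = -0.448, -10.2 cm / 75 = -0.136.

>>> play_rows(targets=[[0,0,-0.0267,0,0,0,3.8],[0,0,-0.08,0,0,0,3.8],[0,0,-0.136,0,0,0,3.8],[0.0853,-0.448,-0.136,0,0,0,3.8],[0.0853,-0.448,-0.136,0,0,0,3.8],[0.0853,-0.448,-0.136,0,0,0,3.8],[0.0853,-0.448,-0.136,0,0,0,3.8],[0.0853,-0.448,-0.136,0,0,0,3.8],[0.0853,-0.448,-0.136,0,0,0,3.8],[0.0853,-0.448,-0.136,0,0,0,3.8]])

```text
t: 28.3
position: [0.6094, 0.2578, 0.1087]
orientation: [[0.996, 0.087, -0.001], [0.087, -0.996, 0.0], [-0.001, -0.0, -1.0]]
contact_force: [0.6, -1.1, -0.9]
gripper_width: 0.499
finger_force: 20.0
```

In the tool's units: 7.5 cm / 75 = 0.1, 5 cm / 75 = 0.0667.

>>> play_rows(targets=[[0,0,0,0,0,0,3.8],[0,0,0.0267,0,0,0,3.8],[0,0,0.0667,0,0,0,3.8],[0,0,0.1,0,0,0,3.8],[0,0,0.1,0,0,0,3.8],[0,0,0.1,0,0,0,3.8],[0,0,0.1,0,0,0,3.8],[0,0,0.1,0,0,0,3.8],[0,0,0.1,0,0,0,3.8],[0,0,0.1,0,0,0,3.8]])

```text
t: 29.55
position: [0.6101, 0.2556, 0.0338]
orientation: [[0.996, 0.084, 0.0], [0.084, -0.996, 0.0], [0.0, -0.0, -1.0]]
contact_force: [-0.2, 0.2, -0.0]
gripper_width: 0.5
finger_force: 20.0
```

```bash
python3 chk.py 610.2 255 15.9 4.8 w12
```

```text
[0.61011473 0.25560177 0.03383421] 0.18056674780266602 [-0.18274537  0.18041485 -0.04335425] (array([0.  , 0.06, 1.79]), array([-0., -0.,  0.]))
```

View pics/w12.png

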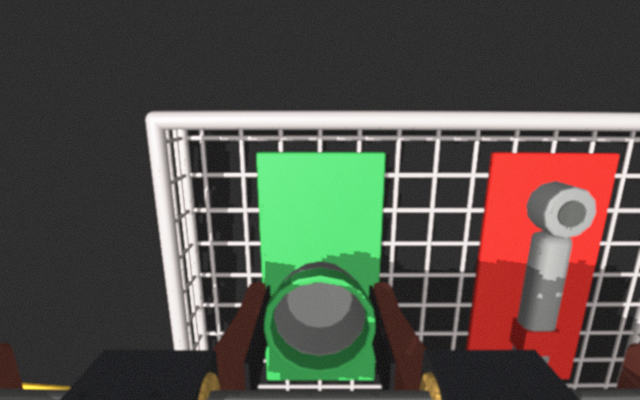

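The bowl is upright over the green mat at (320,320). I lower and release it.

In the tool's units: -6 cm / 75 = -0.08, 1.75 cm / 75 = 0.0233.

>>> play_rows(targets=[[0,0.0007,0.0107,0,0,0,3.8],[0,0.0007,0.0187,0,0,0,3.8],[0,0.0007,0.0233,0,0,0,3.8],[0,0.0007,0.0233,0,0,0,3.8],[0,0.0007,0.0233,0,0,0,6.5],[0,0.0007,0.0233,0,0,0,6.5],[0,0.0007,0.0233,0,0,0,6.5],[0,0.0007,0.0233,0,0,0,6.5],[0,0,-0.0133,0,0,0,6.5],[0,0,-0.08,0,0,0,6.5]])

```text
t: 30.85
position: [0.6085, 0.255, 0.0914]
orientation: [[0.996, 0.084, -0.006], [0.084, -0.996, -0.002], [-0.006, 0.001, -1.0]]
contact_force: [0.3, 0.1, 0.6]
gripper_width: 0.743
finger_force: 0.0
```

In the tool's units: -18 cm / 75 = -0.24, -12 cm / 75 = -0.16.

>>> play_rows(targets=[[0,0,-0.0667,0,0,0,6.5],[-0.16,0,-0.24,0,0,0,6.5],[-0.16,0,-0.24,0,0,0,6.5],[-0.16,0.08,-0.24,0,0,0,6.5],[-0.16,0.08,-0.24,0,0,0,6.5],[-0.16,0.08,-0.24,0,0,0,6.5],[-0.16,0.08,-0.24,0,0,0,6.5],[-0.16,0.08,-0.24,0,0,0,6.5],[-0.16,0.08,-0.24,0,0,0,6.5],[-0.16,0.08,-0.24,0,0,0,6.5]])

```text
t: 32.1
position: [0.4956, 0.186, 0.2731]
orientation: [[0.996, 0.084, -0.001], [0.084, -0.996, -0.0], [-0.001, 0.0, -1.0]]
contact_force: [0.2, -0.2, 0.2]
gripper_width: 0.739
finger_force: 0.0
```

Run:
```python
from h import *; from rig import status,viewer
s=status.state(); r=viewer.get_image("wrist"); cv2.imwrite("pics/w13.png",r["img"]); print(s["position"],s["t"],s["contact_force"])
t=viewer.get_image("top"); cv2.imwrite("pics/t2.png",t["img"])
```

```text
[0.49555255 0.18596263 0.27308139] 32.1 [ 0.23568406 -0.20950203  0.23513887]
```

View pics/w13.png

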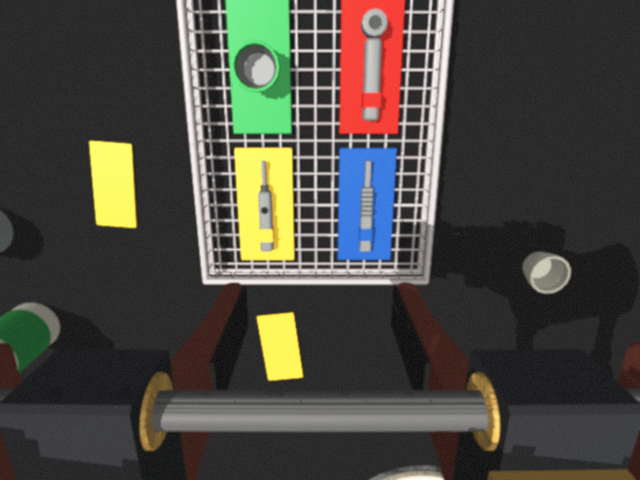

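All four instruments are on their own mats: bowl (257,67), drill (373,65), suction (265,205) and scalpel handle (367,205). The arm is clear, so I hand in.

```bash
python3 -c "
from rig import robot; print(robot.job_done())"
```

```text
the job is handed in; nothing more can be done
None
```

I put all four steel instruments in the basket, each centred on the mat of its own colour and the same way up. I never touched the white plastic scalpel and bowl. The job was handed in at about 32 s of the 118 s allowed; the hand-in gave no verdict.

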